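# Clamp a glass strip upright in a spring-gate bench clamp

### The job

Take the orange glass strip out of the wooden rack and clamp it upright in the bench clamp: use the strip itself to push the red spring gate back and hold it open, lower the strip between the gate and the low aluminium jaw all the way down onto the base plate, and only then let go so that the spring gate grips it. The strip must stand roughly in the middle of the jaw, flat between jaw and gate; leave the green strip standing in the rack.

Things in the scene. Friction and masses are not known exactly. Their poses are not given: they have to be found in the camera images.
- orange_strip: Orange opaque glass strip, 12 mm thick (its x), 40 wide (y), 120 tall (z up), about 140 g. Origin: centre of its bottom end. Stands loose in one of two slots (14 x 43 mm, 32 deep, floor 12 mm above the table; it may lean slightly) of a wooden rack block, 70 mm along x, 200 along y, top 44 mm above the table. Slots lie 100 mm apart along y.
- green_strip: Green glass strip of the same size and frame, standing in the other slot of the rack; to be left alone.
- clamp: Fixed bench clamp; origin on the table at mid-width, under the jaw's inner face; z up. Dark base plate x -100 to 60, y +-60, top z 6 mm. Aluminium jaw x 0 to 14, 80 wide along y, top z 34. Red gate on its -x side. Bracket and spring barrel behind the gate, x -94 to -52, top z 50. Clamped strip: thickness along x, bottom centre at x -6, y 0, z 6 mm.
- gate (a joint): Red spring gate: plate 8 mm thick, 64 wide, top z 66 mm, so 32 higher than the jaw; a strip held above the jaw can push it back. Value in m: 0 shut (inner face at clamp x -3 mm), grows as it slides to clamp -x, stop at 0.032; 0.009 with a strip clamped. Spring pushes it shut: 3 N at 0, plus 0.1 N per mm.
Not all that is in view belongs to the job. What is meant by the orange_strip is not blue or purple, and is the smaller of those in its own colour.

How it is judged (in metres and radians):
On the way:
1. the orange strip, its bottom still above the low jaw, presses the gate open by more than 5 mm (value of joint gate above 0.005 m and contact force between orange_strip and clamp above 0.5 N and z of orange_strip in the frame of clamp above 0.03 m), for 0.1 s.
At the end, for the whole second after the job is handed in: Orange strip at rest, gripped between jaw and gate (gate travel 5 to 14 mm), bottom within 10 mm of the base plate, within 18 mm of mid-jaw sideways, upright and square to the jaw within 10 degrees; green strip still in its slot (moved under 20 mm, leaning under 14 degrees) (x of orange_strip in the frame of clamp between -0.012 and -0.001 m and y of orange_strip in the frame of clamp between -0.018 and 0.018 m and z of orange_strip in the frame of clamp below 0.016 m and angle between orange_strip's own z axis and vertical below 0.18 rad and angle between the x axis of orange_strip and the x axis of clamp, either way round below 0.18 rad and value of joint gate between 0.005 and 0.014 m and contact force between orange_strip and clamp above 1 N and linear speed of orange_strip below 0.02 m/s and distance of green_strip from where it was at the start of the episode below 0.02 m and angle between green_strip's own z axis and vertical below 0.25 rad); the robot touches nothing.
It fails at once if the orange strip is let go over the clamp while more than 14 mm above the base plate (z of orange_strip in the frame of clamp above 0.02 m and horizontal distance between orange_strip and clamp below 0.06 m and contact force between the fingers and orange_strip below 0.05 N).
It fails at once if the green strip is pulled out or knocked over (distance of green_strip from where it was at the start of the episode above 0.03 m or angle between green_strip's own z axis and vertical above 0.5 rad).
It also fails if it takes over 40 s, if anything falls off the work surface, if the arm or the gripper's body presses on something with over 40 N, if the wrist force passes 120 N, or if a joint passes its speed limit or range.

### The arm

A 6-joint arm with a two-finger parallel gripper is mounted at the origin on the work surface. World frame = base frame: x ahead of the robot, y to its left, z up, the work surface at z = 0. Lengths are in m, angles in degrees, forces in N, time in s.
With the tool pointing down it reaches from about 0.25 to 0.725 m from the base axis. Payload 9.7 kg.
Tool frame: the origin (TCP) lies at the very end of the fingers, on their centre line; the grasp point (between the pads) lies 19 mm behind it (bot.pinch_z is the distance from the TCP to the grasp point, in m); x points along the fingers, z is the direction in which the jaws open and shut, and the axes are right-handed (so a half turn about x gives the same grasp; the last joint's range is limited). The gripper opens to 85 mm and grips with 20 to 120 N. Pads are 22 mm wide; open, the fingers measure 114 mm over their backs; the gripper's body (76 mm by 85 mm) begins 54 mm behind the grasp point. The pads swing forward as they close: fully open they stand 13 mm farther back than shut.
Start: joints at [0, 4.979, 10.078, 95.1, 0, 90], TCP at [0.55, -0, 0.231] pointing down, gripper open.
Joint ranges: [-179.16, 179.16], [-48.56, 103.87], [-65.8, 70.77], [-126.05, 130.52], [-82.76, 87.17], [-180, 180]. Speed limits (degrees/s): [127.2, 127.2, 147.25, 180, 180, 180].

### API

Orientations are given as [roll, pitch, yaw] about the fixed x, y, z axes, in that order (R = Rz(yaw) Ry(pitch) Rx(roll)).
In Python, from workcell import bot gives the robot as it stands.
- The arm moves only by the tool play_rows, never from a script. Its argument "rows" is a list of rows, each a list of 3 entries, a list of its own where there are three numbers: the shift along the tool's x, y, z in cm, then the turn about the tool's x in degrees, then the finger opening in cm, from 0 to 8.54. A call has 1 to 12 rows; each row is the pose to reach, as a shift and turn from the pose commanded when the call began, along the tool's axes at that moment; what a row does not reach only later rows make up. A row lasts 1/12 s, in which the tool goes at most 41.7 mm and 7.16 degrees, less where a joint would pass 70% of its speed; a pose out of reach is approached as far as the arm can. A call with a gripper value outside its range is refused whole. The fingers move at their own pace and stop on an object; "squeeze" is the grip in N (left out, the last holds). Time passes only in rows, so rows that repeat a pose let the fingers close. It gives the time, the measured TCP pose, the force and the opening at its end, in the units of the state.
- bot.get_obs(): the state, without advancing time (a new reading comes with each control period).
- bot.camera(name): name is "scene" or "side" or "wrist"; returns (picture, depth): 480x640x3 uint8, blue, green, red; 480x640 float32, m along the optical axis (not along the pixel's ray), 0 where there is no reading.
- bot.camera_model(name): a dict with "fx", "fy", "cx", "cy" (pixels), "origin" and "attitude" of the camera in the world; the wrist camera has in their place "mount" (4x4, takes a point from camera to tool coordinates, whose origin is the TCP and whose axes are the tool frame's). Camera axes: x right, y down, z forward; pixel columns grow to the right and rows downward; lengths in m; the calibration is good to about 2 mm. A picture is of the moment at which its call begins: read the wrist's pose just before it. camera_model takes no time and is no camera call.
- bot.job_done(): hands the job in, once; it reports no verdict.
The state is a dict: "time": time; "q": joint angles; "qd": joint speeds; "joint_efforts": joint torques, N m; "ee_pos": TCP position; "tcp_rot": TCP orientation; "wrist_force": force on the tool from outside, world axes, zero at the start; "torque": the same for the moment, N m; "opening": finger opening in m.
Only numpy, scipy, OpenCV 4.12 (cv2) and the standard library are available. Lean on these libraries where they do the work, as an engineer would, in place of code of your own. Each camera call takes 0.05 s, during which the arm holds its last target.

## Working session

There is one attempt and no reset: what is moved stays moved. The work goes in short steps, Python scripts to look and compute and a tool call to move; the robot and the scene stay as the last step left them, time stands still between calls to the robot, and variables do not carry over. Pictures are saved under pics/ and viewed, and the job is handed in when it is done.

Besides the shell and the picture viewer there is one more tool, called after "Request:" as a command line: name --argument value ..., lists and objects as JSON in quotes. play_rows: Moves the arm, as the interface text tells. Its arguments: {"type":"object","properties":{"rows":{"type":"array"},"squeeze":{"type":"number"}},"required":["rows"]}

```bash
ls; mkdir -p pics
python3 - <<'E'
from workcell import bot
import cv2, numpy as np
o=bot.get_obs(); print(o)
for n in("scene","side"):
    p,d=bot.camera(n); cv2.imwrite(f"pics/{n}0.png",p); np.save(f"pics/{n}0.npy",d); print(n,bot.camera_model(n))
print(bot.camera_model("wrist"),bot.pinch_z)
E
```

```text
pics
{'time': 0.0, 'q': array([-2.87165007e-03,  5.01103295e+00,  1.00358101e+01,  9.50985676e+01,
        1.16389703e-03,  8.99991391e+01]), 'qd': array([0.05427723, 0.0170713 , 0.08829719, 0.01553794, 0.05313487,
       0.01799175]), 'joint_efforts': array([ 7.68234549e-04, -5.20392072e+01,  4.64802504e+01,  1.63646933e-02,
        2.23589603e-05, -6.77332673e-05]), 'ee_pos': array([ 5.49786158e-01, -2.17657011e-05,  2.30595848e-01]), 'tcp_rot': array([179.09548696,  89.92620046, 179.09347547]), 'wrist_force': array([ 0.1642216 , -0.24965656,  0.42081713]), 'torque': array([ 0.06406215, -0.01739448, -0.01565239]), 'opening': 0.08480807933244101}
scene {'fx': 612.9091175350064, 'fy': 612.9091175350064, 'cx': 306.70208475073514, 'cy': 245.50066209561396, 'origin': array([ 1.17733088, -0.13668145,  0.64879625]), 'attitude': array([-131.71546095,   -0.24812252,   76.52995645])}
side {'fx': 526.1842924101896, 'fy': 526.1842924101896, 'cx': 314.1646327456785, 'cy': 249.33032137268935, 'origin': array([0.36596377, 0.51102815, 0.58871361]), 'attitude': array([-137.2669901 ,    1.14206353, -165.33740551])}
{'fx': 336.69609903514873, 'fy': 336.69609903514873, 'cx': 317.17947797976126, 'cy': 233.86080848912022, 'mount': array([[-1.00116379e-03, -2.98534429e-01,  9.54398340e-01,
        -1.43463839e-01],
       [ 2.28765178e-04, -9.54398862e-01, -2.98534353e-01,
         7.60241406e-02],
       [ 9.99999473e-01, -8.05486777e-05,  1.02380386e-03,
         1.05696556e-03],
       [ 0.00000000e+00,  0.00000000e+00,  0.00000000e+00,
         1.00000000e+00]])} 0.0187
```

View pics/scene0.png

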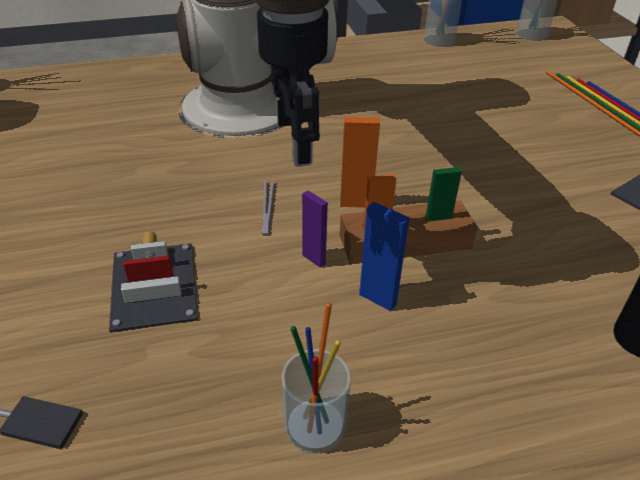

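View pics/side0.png

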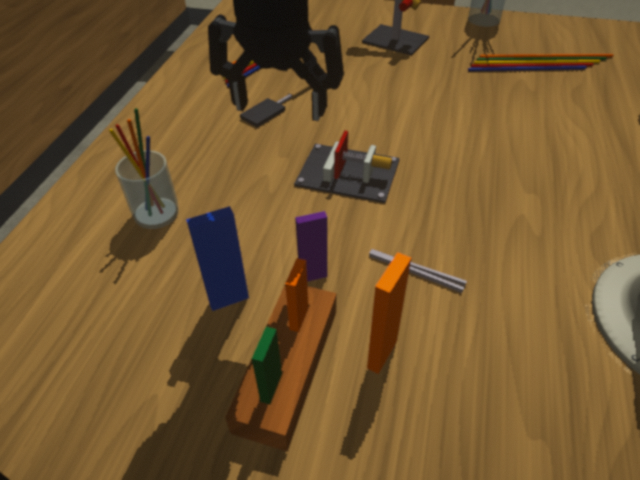

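The scene view shows the rack, with the small orange strip at about (380,190), green at (443,195), and large orange, blue and purple decoys nearby. The clamp is at about (155,280), with its gate on the robot side of the jaw. The side view shows the small orange strip at (297,295), clear on its -x side apart from the big orange one at (390,310).

```bash
cat > h.py <<'E'
import numpy as np, cv2
from scipy.spatial.transform import Rotation as R
def rot(a): return R.from_euler('xyz',a,degrees=True)
def world(m,d,T=None):
    v,u=np.mgrid[:480,:640]
    P=np.stack([(u-m['cx'])/m['fx']*d,(v-m['cy'])/m['fy']*d,d],-1)
    if T is None: 
        return P@rot(m['attitude']).as_matrix().T+m['origin']
    return P@T[:3,:3].T+T[:3,3]
def wT(m,o):
    T=np.eye(4);T[:3,:3]=rot(o['tcp_rot']).as_matrix();T[:3,3]=o['ee_pos'];return T@m['mount']
def project(m,X):
    c=(np.asarray(X)-m['origin'])@rot(m['attitude']).as_matrix()
    return np.c_[c[:,0]/c[:,2]*m['fx']+m['cx'],c[:,1]/c[:,2]*m['fy']+m['cy']]
def hull(p): return cv2.minAreaRect((p[:,:2]*1000).astype(np.float32))
E
python3 - <<'E'
from h import *
from workcell import bot
ims={}
for n in("scene","side"):
    p=cv2.imread(f"pics/{n}0.png");d=np.load(f"pics/{n}0.npy");m=bot.camera_model(n)
    W=world(m,d); W[d==0]=np.nan; hsv=cv2.cvtColor(p,cv2.COLOR_BGR2HSV)
    h,s,v=[hsv[...,i].astype(int) for i in range(3)]
    ok=(d>0)&(W[...,2]>.02)&(W[...,0]>.1)&(W[...,0]<.9)&(abs(W[...,1])<.5)
    C={'orange':ok&(h>=5)&(h<=14)&(s>200)&(v>90),'green':ok&(h>45)&(h<90)&(s>150),'red':ok&((h<4)|(h>175))&(s>150),'blue':ok&(h>105)&(h<125)&(s>150),'purple':ok&(h>=126)&(h<160)&(s>100),'white':ok&(s<60)&(v>110)}
    for k,M in C.items():
        nn,lab,st,ce=cv2.connectedComponentsWithStats(M.astype(np.uint8))
        for i in range(1,nn):
            if st[i,4]<60: continue
            P=W[lab==i]; print(n,k,st[i],'lo',np.percentile(P,2,0).round(3),'hi',np.percentile(P,98,0).round(3),[np.round(x,1) for x in hull(P)])
E
```

```text
scene orange [ 341  117   39   82 2469] lo [0.382 0.116 0.024] hi [0.4   0.164 0.165] [array([431.2, 127. ]), array([ 52.7, 113. ]), np.float64(70.9)]
scene orange [365 174  31  34 622] lo [0.491 0.121 0.084] hi [0.503 0.159 0.133] [array([496.2, 140. ]), array([40. , 15.3]), np.float64(85.1)]
scene orange [318 303  13  71 252] lo [ 0.772 -0.027  0.108] hi [ 0.786 -0.015  0.192] [array([778.2, -20.8]), array([ 4.4, 21.7]), np.float64(46.7)]
scene green [ 426  167   35   54 1307] lo [0.497 0.22  0.046] hi [0.507 0.258 0.133] [array([500.8, 239.8]), array([40.9, 16.1]), np.float64(84.1)]
scene green [291 327  21  57 202] lo [ 0.785 -0.056  0.097] hi [ 0.79  -0.036  0.183] [array([787.8, -46.7]), array([20.8,  3.9]), np.float64(81.2)]
scene red [123 256  50  26 968] lo [ 0.517 -0.237  0.032] hi [ 0.525 -0.176  0.067] [array([ 520.3, -206.6]), array([63.5, 11.8]), np.float64(86.7)]
scene red [313 357   5  38 171] lo [ 0.793 -0.041  0.074] hi [ 0.814 -0.031  0.163] [array([803.3, -35.8]), array([ 4.4, 24.3]), np.float64(72.6)]
scene blue [ 361  202   48  100 3417] lo [0.593 0.086 0.024] h
[... 1448 characters left out ...]
o [0.585 0.102 0.023] hi [0.621 0.131 0.162] [array([606.5, 111.6]), array([49.2, 17.3]), np.float64(38.6)]
side purple [ 296  212   30   61 1449] lo [0.486 0.034 0.023] hi [0.518 0.055 0.121] [array([503.1,  41.1]), array([39.2, 15.1]), np.float64(31.0)]
side white [324 142  14  28 139] lo [ 0.526 -0.24   0.031] hi [ 0.538 -0.166  0.035] [array([ 531.3, -204.3]), array([77.3, 13.2]), np.float64(88.1)]
side white [364 145  12  18 106] lo [ 0.462 -0.225  0.039] hi [ 0.475 -0.179  0.051] [array([ 468.9, -201.9]), array([50.3, 13.4]), np.float64(87.4)]
side white [137 199  37  22 345] lo [ 0.749 -0.024  0.02 ] hi [0.793 0.009 0.053] [array([767.8,  -2.9]), array([56.6, 15.9]), np.float64(36.3)]
```

Run:
```python
from h import *
from workcell import bot
o=bot.get_obs()
print(rot(o['tcp_rot']).as_matrix().round(3))
p,d=bot.camera("wrist");cv2.imwrite("pics/w0.png",p)
T=wT(bot.camera_model("wrist"),o);print(T.round(3))
for n in("scene","side"):
    p=cv2.imread(f"pics/{n}0.png");d=np.load(f"pics/{n}0.npy");W=world(bot.camera_model(n),d)
    for nm,b in(("orange",(.47,.53,.1,.18)),("green",(.47,.53,.2,.28)),("jaw",(.50,.57,-.27,-.14)),):
        zl=(.127,.138) if nm!="jaw" else (.030,.038)
        M=(W[...,0]>b[0])&(W[...,0]<b[1])&(W[...,1]>b[2])&(W[...,1]<b[3])&(W[...,2]>zl[0])&(W[...,2]<zl[1])
        P=W[M];print(n,nm,len(P),P.mean(0).round(4),[np.round(x,1) for x in hull(P)])
```

```text
[[-0.001 -0.     1.   ]
 [-0.     1.     0.   ]
 [-1.    -0.    -0.001]]
[[ 1.     0.    -0.     0.551]
 [ 0.    -0.954 -0.299  0.076]
 [-0.     0.299 -0.954  0.374]
 [ 0.     0.     0.     1.   ]]
scene orange 212 [0.4965 0.1397 0.1313] [array([495.2, 140. ]), array([40.1, 16.6]), np.float64(85.3)]
scene green 206 [0.501  0.2397 0.1311] [array([499.3, 240.2]), array([40.9, 16. ]), np.float64(88.1)]
scene jaw 658 [ 0.531  -0.2073  0.0336] [array([ 529.3, -207.3]), array([79.5, 25. ]), np.float64(87.5)]
side orange 343 [0.493  0.1447 0.1314] [array([493.2, 142.9]), array([42.1, 12.7]), np.float64(86.3)]
side green 470 [0.4978 0.2442 0.1315] [array([498.1, 242.9]), array([41.8, 13.1]), np.float64(86.1)]
side jaw 242 [ 0.5263 -0.1926  0.0334] [array([ 519.1, -203. ]), array([79.1, 37.7]), np.float64(88.0)]
```

View pics/w0.png

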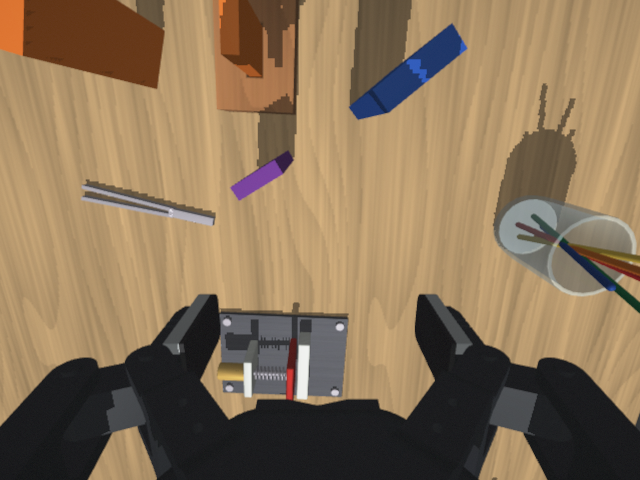

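Wrist view: the clamp is at (285,355), with the jaw (white) right of the red gate. The orange strip sits in the rack at the top (245,35). Tool y is world +y and tool z is world +x, and a positive turn gives negative yaw. Next I move above the strip.

Request:
play_rows --rows '[[[0,3.5,-1.4],1,7],[[0,7,-2.8],2,7],[[0.5,10.6,-4.1],3,7],[[1,14.1,-5.5],4,7],[[2,14.1,-5.5],4,7],[[2,14.1,-5.5],4,7],[[2,14.1,-5.5],4,7]]' --squeeze 80

```text
time: 0.73
ee_pos: [0.4947, 0.1409, 0.2109]
tcp_rot: [-144.3, 89.9, -148.3]
wrist_force: [0.1, -0.1, 0.4]
opening: 0.0702
```

```bash
cat > wl.py <<'E'
from h import *
from workcell import bot
import sys
n=sys.argv[1]
o=bot.get_obs();p,d=bot.camera("wrist");cv2.imwrite(f"pics/{n}.png",p);np.save(f"pics/{n}.npy",d)
m=bot.camera_model("wrist");W=world(m,d,wT(m,o));np.save(f"pics/{n}W.npy",W)
print(o['time'],o['ee_pos'].round(4),o['tcp_rot'].round(2),o['wrist_force'].round(2),o['opening'])
E
python3 wl.py w1
python3 - <<'E'
from h import *
W=np.load("pics/w1W.npy")
for b,zl in(((.46,.53,.1,.18),(.126,.14)),((.46,.53,.2,.28),(.126,.14)),((.43,.57,.06,.32),(.040,.05))):
    M=(W[...,0]>b[0])&(W[...,0]<b[1])&(W[...,1]>b[2])&(W[...,1]<b[3])&(W[...,2]>zl[0])&(W[...,2]<zl[1])
    P=W[M];print(len(P),P.mean(0).round(4),[np.round(x,1) for x in hull(P)])
E
```

```text
0.7333 [0.4947 0.1409 0.2109] [-144.31   89.94 -148.26] [ 0.09 -0.11  0.43] 0.07015619982019157
989 [0.4959 0.1432 0.1327] [array([495.6, 142. ]), array([40.8, 11.8]), np.float64(86.5)]
1423 [0.5006 0.2422 0.1328] [array([500.5, 241.7]), array([39.8, 12. ]), np.float64(86.4)]
15284 [0.4991 0.2028 0.0448] [array([498.3, 191.9]), array([200.3,  70.2]), np.float64(87.3)]
```

View pics/w1.png

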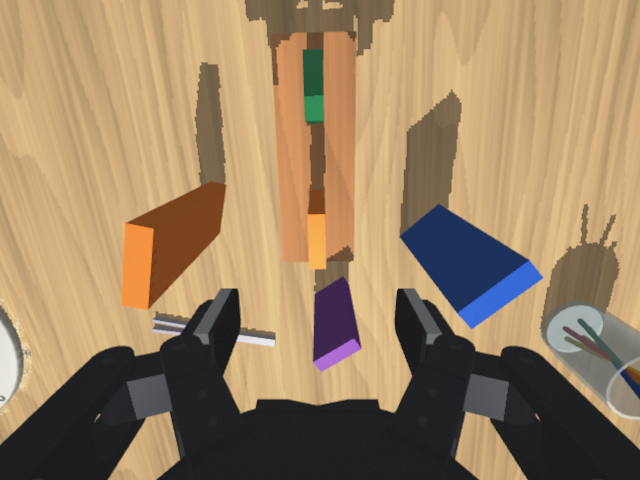

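Wrist view: the orange strip's top is at (316,240), and the decoys stay clear of the fingers. Measured top centre is (0.4956, 0.142, 0.133), which matches the expected 0.132 height, with yaw about -3.5°. I'll descend, then close.

Request:
play_rows --rows '[[[3,0.1,0.1],-0.5,5],[[6,0.1,0.1],-0.5,5],[[9,0.1,0.1],-0.5,5],[[11,0.1,0.1],-0.5,5],[[12.3,0.1,0.1],-0.5,5],[[12.3,0.1,0.1],-0.5,5],[[12.3,0.1,0.1],-0.5,0.6],[[12.3,0.1,0.1],-0.5,0.6],[[12.3,0.1,0.1],-0.5,0.6],[[12.3,0.1,0.1],-0.5,0.6],[[12.3,0.1,0.1],-0.5,0.6]]' --squeeze 80

```text
time: 1.7
ee_pos: [0.496, 0.1419, 0.0899]
tcp_rot: [49.6, 90.0, 46.1]
wrist_force: [-5.1, -1.0, 7.0]
opening: 0.0109
```

```bash
python3 wl.py w2;python3 -c "
import cv2
from workcell import bot
p,d=bot.camera('side');cv2.imwrite('pics/s2.png',p)"
```

```text
1.7 [0.496  0.1419 0.0899] [49.56 89.96 46.06] [-5.1  -0.95  6.96] 0.010877220355002791
```

View pics/s2.png

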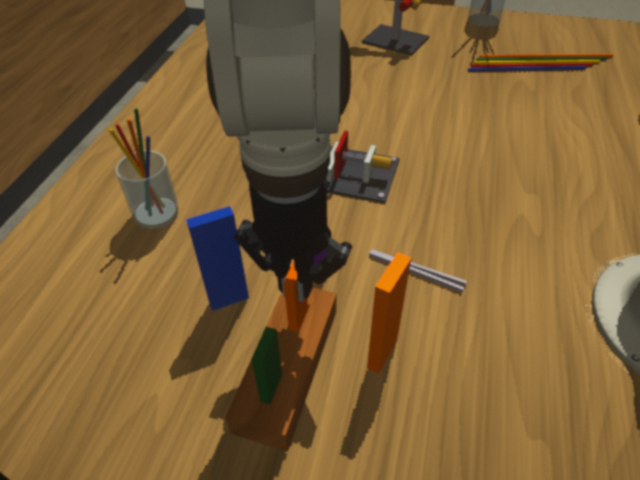

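View pics/w2.png

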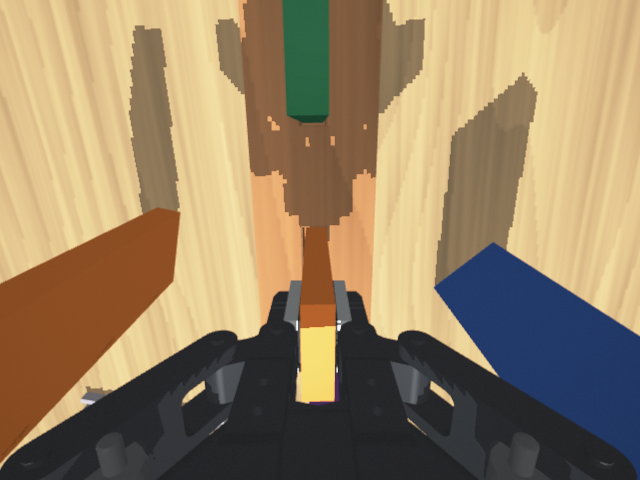

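Both views show the strip gripped between the pads, squarely, at an opening of about 11 mm. I'll lift straight up.

Request:
play_rows --rows '[[[-1,0,0],0,0.6],[[-2,0,0],0,0.6],[[-3.5,0,0],0,0.6],[[-6,0,0],0,0.6],[[-9,0,0],0,0.6],[[-12,0,0],0,0.6],[[-15,0,0],0,0.6],[[-15,0,0],0,0.6],[[-15,0,0],0,0.6]]'

```text
time: 2.55
ee_pos: [0.4971, 0.1422, 0.2411]
tcp_rot: [18.7, 89.7, 15.2]
wrist_force: [0.9, 0.4, -2.2]
opening: 0.0112
```

```bash
cat > ck.py <<'E'
from h import *
from workcell import bot
import sys
n=sys.argv[1]
o=bot.get_obs();print(o['time'],o['ee_pos'].round(4),o['tcp_rot'].round(2),o['wrist_force'].round(2),o['opening'])
for c in("side","scene"):
    p,d=bot.camera(c);cv2.imwrite(f"pics/{n}{c}.png",p);np.save(f"pics/{n}{c}.npy",d)
    W=world(bot.camera_model(c),d);hsv=cv2.cvtColor(p,cv2.COLOR_BGR2HSV);h,s,v=[hsv[...,i].astype(int) for i in range(3)]
    e=o['ee_pos'];M=(d>0)&(h>=5)&(h<=14)&(s>200)&(abs(W[...,0]-e[0])<.05)&(abs(W[...,1]-e[1])<.05)
    P=W[M]
    if len(P): 
        print(c,len(P),np.percentile(P,1,0).round(4),np.percentile(P,99,0).round(4))
        A=P-P.mean(0);u,S,V=np.linalg.svd(A,full_matrices=False);print('normal',V[2].round(3),S.round(3))
E
python3 ck.py c3
```

```text
2.55 [0.4971 0.1422 0.2411] [18.73 89.73 15.23] [ 0.9   0.38 -2.18] 0.011164141784111441
side 1877 [0.4888 0.1292 0.1677] [0.5032 0.1642 0.2866]
normal [-0.981  0.189  0.034] [1.637 0.428 0.164]
scene 1730 [0.4906 0.1201 0.1632] [0.505  0.1594 0.2813]
normal [ 0.993 -0.116 -0.002] [1.323 0.525 0.098]
```

View pics/c3scene.png

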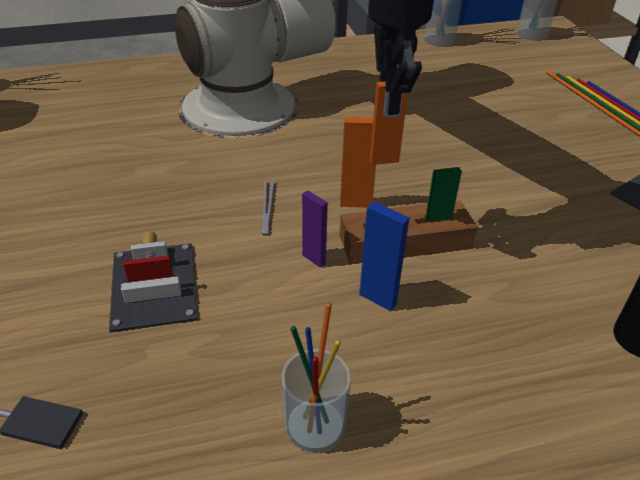

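View pics/c3side.png

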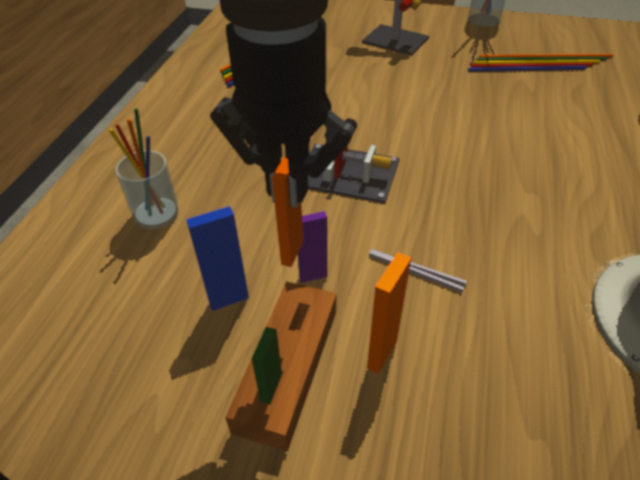

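Orange strip is hanging upright in the gripper, its bottom 76 mm below the TCP, and the green strip is undisturbed. Next I move towards the clamp and stop short to measure it with the wrist camera.

Request:
play_rows --rows '[[[0,-3,0.7],0,0.6],[[0,-7,1.8],0,0.6],[[0,-11,2.9],0,0.6],[[0,-15,4],0,0.6],[[0,-19,5],0,0.6],[[0,-22,5.8],0,0.6],[[0,-23.9,6.3],0,0.6],[[0,-23.9,6.3],0,0.6],[[0,-23.9,6.3],0,0.6]]'

```text
time: 3.4
ee_pos: [0.5439, -0.1014, 0.2368]
tcp_rot: [170.3, 89.8, 166.7]
wrist_force: [-0.0, 0.2, -2.4]
opening: 0.0108
```

```bash
python3 wl.py w4
python3 - <<'E'
from h import *
W=np.load("pics/w4W.npy");p=cv2.imread("pics/w4.png");hsv=cv2.cvtColor(p,cv2.COLOR_BGR2HSV);h,s,v=[hsv[...,i].astype(int) for i in range(3)]
red=((h<4)|(h>175))&(s>120)
B=(W[...,0]>.40)&(W[...,0]<.62)&(W[...,1]>-.3)&(W[...,1]<-.12)
for nm,M in(("jaw",B&(W[...,2]>.029)&(W[...,2]<.038)&(s<80)&(W[...,0]>.5)),("gate",B&red&(W[...,2]>.06)&(W[...,2]<.071)),("bracket",B&(W[...,2]>.046)&(W[...,2]<.054)&(s<80)&(W[...,0]<.5)),("base",B&(W[...,2]>.003)&(W[...,2]<.009)&(v<90))):
    P=W[M]
    print(nm,len(P),P.mean(0).round(4),[np.round(x,1) for x in hull(P)],np.percentile(P,1,0).round(4),np.percentile(P,99,0).round(4)) if len(P) else print(nm,0)
E
```

```text
3.4 [ 0.5439 -0.1014  0.2368] [170.34  89.85 166.71] [-0.02  0.15 -2.42] 0.010821908634844833
jaw 2 [ 0.5034 -0.1973  0.0355] [array([ 503.4, -197.3]), array([4.5, 0. ]), np.float64(171.4)] [ 0.5012 -0.1976  0.0351] [ 0.5056 -0.1969  0.0359]
gate 1 [ 0.5193 -0.1729  0.0605] [array([ 519.3, -172.9]), array([0., 0.]), np.float64(0.0)] [ 0.5193 -0.1729  0.0605] [ 0.5193 -0.1729  0.0605]
bracket 399 [ 0.4704 -0.2016  0.0502] [array([ 469.4, -202.8]), array([50. , 11.3]), np.float64(87.2)] [ 0.4644 -0.2269  0.0463] [ 0.4756 -0.1782  0.0521]
base 1360 [ 0.4778 -0.1724  0.0065] [array([ 506.9, -203.5]), array([118.8, 156.6]), np.float64(87.7)] [ 0.4342 -0.2467  0.0034] [ 0.5794 -0.1418  0.0083]
```

View pics/w4.png

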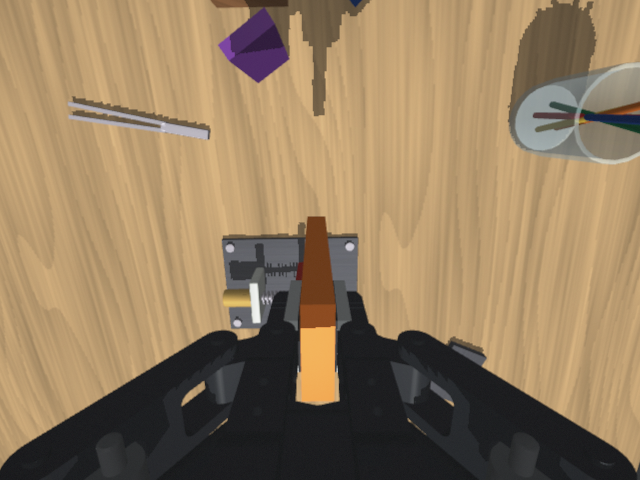

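Wrist view: the strip hides the jaw, but the base plate (225–358, 235–328) is visible. It fits 157x119 mm (true size 160x120), giving a clamp origin of about (0.526, -0.205) and yaw of about -2.5°. I'll go above the jaw's +x side, with the strip bottom still above the gate, and check with the fixed cameras.

Request:
play_rows --rows '[[[0,-3.5,0.1],-0.5,0.6],[[0,-7,0.2],-1,0.6],[[2,-10.4,0.25],-1,0.6],[[5,-10.4,0.25],-1,0.6],[[7,-10.4,0.25],-1,0.6],[[7.5,-10.4,0.25],-1,0.6],[[7.5,-10.4,0.25],-1,0.6],[[7.5,-10.4,0.25],-1,0.6]]'

```text
time: 4.12
ee_pos: [0.5408, -0.2035, 0.1643]
tcp_rot: [-10.0, 90.0, -12.4]
wrist_force: [-0.2, 1.2, -0.9]
opening: 0.0113
```

```bash
python3 ck.py c5
python3 - <<'E'
import cv2
a=cv2.imread("pics/c5scene.png")[120:340,60:280];b=cv2.imread("pics/c5side.png")[20:220,230:430]
cv2.imwrite("pics/c5.png",cv2.hconcat([cv2.resize(a,(400,400),interpolation=2),cv2.resize(b,(400,400),interpolation=2)]))
E
```

```text
4.1167 [ 0.5408 -0.2035  0.1643] [ -9.95  89.96 -12.37] [-0.24  1.19 -0.88] 0.011253254576101481
side 887 [ 0.5129 -0.2212  0.0271] [ 0.5472 -0.1726  0.2104]
normal [-0.981  0.158  0.113] [1.402 0.316 0.166]
scene 1667 [ 0.5396 -0.2234  0.0869] [ 0.5501 -0.185   0.2071]
normal [-1.     0.029  0.009] [1.301 0.487 0.094]
```

View pics/c5.png

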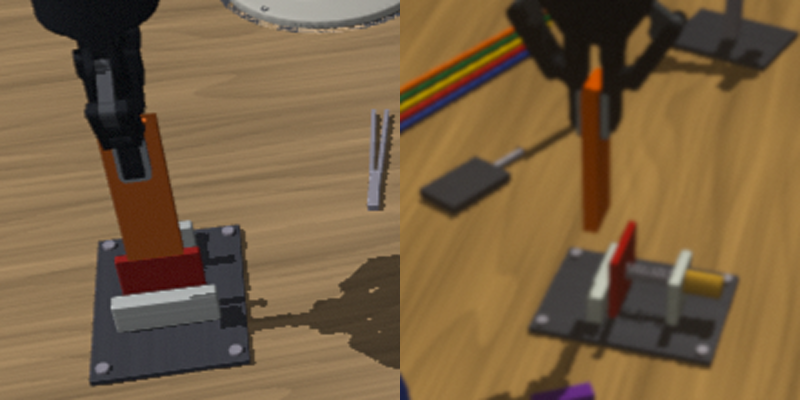

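```bash
cat > rel.py <<'E'
from h import *
from workcell import bot
import sys
n=sys.argv[1]
p=cv2.imread(f"pics/{n}scene.png");d=np.load(f"pics/{n}scene.npy");W=world(bot.camera_model("scene"),d)
hsv=cv2.cvtColor(p,cv2.COLOR_BGR2HSV);h,s,v=[hsv[...,i].astype(int) for i in range(3)]
a=np.deg2rad(-2.5);ex=np.array([np.cos(a),np.sin(a),0]);ey=np.array([-np.sin(a),np.cos(a),0]);O=np.array([.526,-.205,0])
C=np.stack([(W-O)@ex,(W-O)@ey,W[...,2]],-1)*1000
B=(abs(C[...,0])<60)&(abs(C[...,1])<60)&(d>0)
def rep(nm,M):
    P=C[M]
    if len(P)<20: print(nm,len(P));return
    A=np.c_[P[:,1],P[:,2],np.ones(len(P))]
    for _ in range(3):
        c=np.linalg.lstsq(A,P[:,0],rcond=None)[0];r=P[:,0]-A@c;k=abs(r)<3;A,P=A[k],P[k]
    print(nm,len(P),'x',np.median(P[:,0]).round(1),'slope y,z',c[:2].round(3),'lo',np.percentile(P,1,0).round(1),'hi',np.percentile(P,99,0).round(1))
k=np.ones((3,3),np.uint8)
er=lambda M:cv2.erode(M.astype(np.uint8),k)>0
org=B&(h>=5)&(h<=14)&(s>180)
rep('strip',er(org&(C[...,2]>10)))
rep('jawfront',B&(s<90)&(C[...,2]>10)&(C[...,2]<30)&(C[...,0]>0))
rep('jawtop',B&(s<90)&(C[...,2]>31)&(C[...,2]<38)&(C[...,0]>-5)&(v>100))
rep('gatefront',er(B&((h<4)|(h>175))&(s>120)&(C[...,2]>36)&(C[...,2]<63)&(v<140)))
rep('gatetop',B&((h<4)|(h>175))&(s>120)&(C[...,2]>62.5)&(C[...,2]<72))
E
python3 rel.py c5; python3 rel.py ../pics/c3
```

```text
strip 1351 x 21.1 slope y,z [-0.004  0.008] lo [ 18.5 -16.4  89.2] hi [ 23.4  19.8 205. ]
jawfront 495 x 13.5 slope y,z [-0.005 -0.047] lo [ 11.2 -39.7  10.3] hi [15.7 37.4 29.9]
jawtop 168 x 7.3 slope y,z [-0.01   0.601] lo [  3.9 -41.3  31.9] hi [11.1 36.6 36.5]
gatefront 503 x -3.7 slope y,z [0.002 0.013] lo [ -5.9 -31.2  38.7] hi [-1.3 28.  61.1]
gatetop 83 x -3.9 slope y,z [-0.002 -0.474] lo [ -7.8 -33.1  62.6] hi [-2.1 29.5 68. ]
strip 0
jawfront 531 x 13.6 slope y,z [ 0.004 -0.025] lo [ 11.1 -41.   10.1] hi [15.8 36.6 29.8]
jawtop 164 x 8.0 slope y,z [0.01  0.449] lo [  4.3 -41.1  31.2] hi [11.2 36.  36.4]
gatefront 441 x -3.6 slope y,z [0.003 0.035] lo [ -5.9 -31.2  38. ] hi [-1.3 28.  61.2]
gatetop 177 x -5.0 slope y,z [ 0.005 -0.586] lo [ -8.5 -33.1  62.7] hi [-2.2 28.8 67.6]
```

The two views agree: the strip is centred 15.6 mm on the +x side of the jaw's inner face, 3 mm too far +y, square, with its bottom at about 88 mm. Next I lower beside the gate above the jaw, then push the gate back.

Request:
play_rows --rows '[[[1.5,-0.3,0],0,0.6],[[3,-0.3,0],0,0.6],[[4,-0.3,0],0,0.6],[[4.2,-0.3,0],0,0.6],[[4.2,-0.3,-0.5],0,0.6],[[4.2,-0.3,-1],0,0.6],[[4.2,-0.3,-1.4],0,0.6],[[4.2,-0.3,-1.8],0,0.6],[[4.2,-0.3,-2.1],0,0.6],[[4.2,-0.3,-2.4],0,0.6],[[4.2,-0.3,-2.4],0,0.6],[[4.2,-0.3,-2.4],0,0.6]]'

```text
time: 5.22
ee_pos: [0.5167, -0.2065, 0.1219]
tcp_rot: [-13.5, 89.9, -16.0]
wrist_force: [5.1, -0.2, -0.0]
opening: 0.0111
```

```bash
python3 ck.py c6; python3 rel.py c6
python3 - <<'E'
import cv2
a=cv2.imread("pics/c6scene.png")[120:340,60:280];b=cv2.imread("pics/c6side.png")[20:220,230:430]
cv2.imwrite("pics/c6.png",cv2.hconcat([cv2.resize(a,(400,400),interpolation=2),cv2.resize(b,(400,400),interpolation=2)]))
E
```

```text
5.2167 [ 0.5167 -0.2065  0.1219] [-13.49  89.91 -16.  ] [ 5.06 -0.21 -0.01] 0.011092853702460746
side 747 [ 0.5014 -0.2253  0.028 ] [ 0.5232 -0.171   0.1704]
normal [ 0.993 -0.093 -0.071] [1.097 0.305 0.117]
scene 1497 [ 0.5116 -0.2272  0.0433] [ 0.5257 -0.1877  0.1639]
normal [ 1.    -0.013 -0.01 ] [1.232 0.47  0.087]
strip 1228 x -3.0 slope y,z [-0.003  0.004] lo [ -5.5 -20.9  46.1] hi [ -0.7  16.3 161.8]
jawfront 477 x 13.6 slope y,z [-0.    -0.064] lo [ 11.3 -40.7  10.5] hi [15.7 36.6 29.8]
jawtop 157 x 7.7 slope y,z [-0.001  0.494] lo [  4.5 -41.5  31.5] hi [10.8 36.8 36.2]
gatefront 98 x -15.0 slope y,z [0.006 0.043] lo [-17.5 -31.6  39.4] hi [-12.2  28.3  60.7]
gatetop 52 x -16.4 slope y,z [-0.002 -0.236] lo [-19.6 -33.2  62.8] hi [-14.2  29.3  68.4]
```

View pics/c6.png

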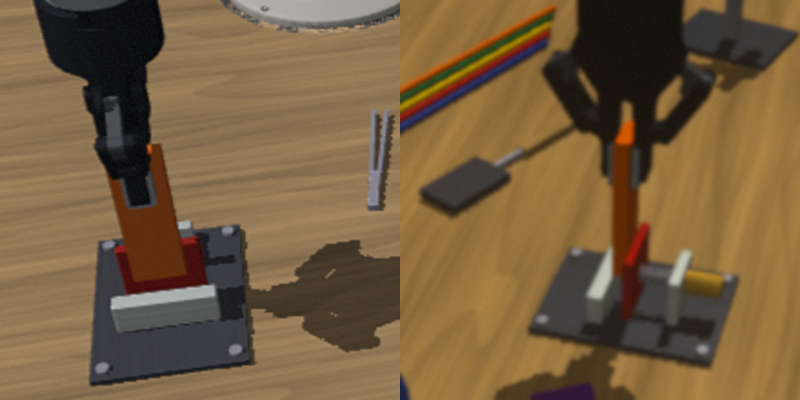

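Gate is pushed back 11–12 mm (wrist force 5 N) with the strip upright. There's about 2.5 mm of clearance to the jaw, and it is centred sideways to within 1 mm. Lowering.

Request:
play_rows --rows '[[[0.5,0,0],0,0.6],[[1,0,0],0,0.6],[[1.5,0,0],0,0.6],[[2,0,0],0,0.6],[[2.5,0,0],0,0.6],[[2.9,0,0],0,0.6],[[3.2,0,0],0,0.6],[[3.4,0,0],0,0.6],[[3.5,0,0],0,0.6],[[3.6,0,0],0,0.6],[[3.6,0,0],0,0.6]]'

```text
time: 6.23
ee_pos: [0.5164, -0.2064, 0.0852]
tcp_rot: [147.9, 90.0, 145.4]
wrist_force: [3.5, -0.5, -1.5]
opening: 0.0109
```

```bash
python3 ck.py c7; python3 rel.py c7
python3 - <<'E'
import cv2
a=cv2.imread("pics/c7scene.png")[120:340,60:280];b=cv2.imread("pics/c7side.png")[20:220,230:430]
cv2.imwrite("pics/c7.png",cv2.hconcat([cv2.resize(a,(400,400),interpolation=2),cv2.resize(b,(400,400),interpolation=2)]))
E
```

```text
6.2333 [ 0.5164 -0.2064  0.0852] [147.91  90.   145.41] [ 3.54 -0.46 -1.49] 0.010904419046171381
side 620 [ 0.5008 -0.2233  0.0109] [ 0.5228 -0.1709  0.1362]
normal [ 0.998  0.    -0.056] [0.902 0.247 0.129]
scene 1034 [ 0.5113 -0.2275  0.0325] [ 0.5256 -0.1874  0.128 ]
normal [ 1.    -0.011 -0.004] [0.836 0.4   0.073]
strip 770 x -3.5 slope y,z [0.001 0.005] lo [ -5.9 -21.2  34.4] hi [ -1.1  16.8 125.5]
jawfront 541 x 13.4 slope y,z [ 0.001 -0.015] lo [ 11.2 -41.   10.4] hi [15.9 37.2 29.8]
jawtop 155 x 8.2 slope y,z [0.034 0.209] lo [  4.4 -41.4  31.7] hi [11.8 32.6 36.8]
gatefront 109 x -16.0 slope y,z [0.001 0.031] lo [-18.1 -31.6  39.2] hi [-13.5  28.6  61.1]
gatetop 48 x -17.4 slope y,z [-0.014 -0.544] lo [-20.4 -33.3  62.6] hi [-14.5  29.3  67.9]
```

View pics/c7.png

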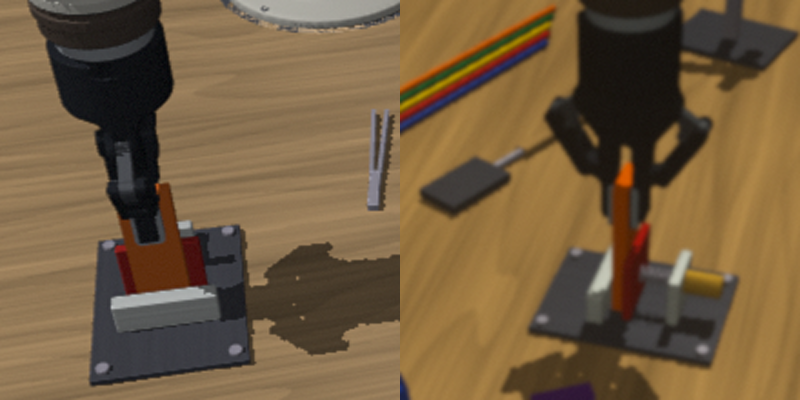

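Strip is between gate and jaw, with the bottom about 2–3 mm above the plate. I'll lower gently to contact.

Request:
play_rows --rows '[[[0.1,0,0],0,0.6],[[0.2,0,0],0,0.6],[[0.25,0,0],0,0.6],[[0.3,0,0],0,0.6],[[0.3,0,0],0,0.6]]'

```text
time: 6.75
ee_pos: [0.5167, -0.2065, 0.0839]
tcp_rot: [-18.1, 89.9, -20.6]
wrist_force: [1.4, 0.4, 10.8]
opening: 0.0111
```

Contact: about 11 N upward, so the strip is seated. I'll ease it against the jaw, then release.

Request:
play_rows --rows '[[[-0.05,0,0.1],0,0.6],[[-0.05,0,0.2],0,0.6],[[-0.05,0,0.25],0,0.6],[[-0.05,0,0.25],0,0.6]]'

```text
time: 7.08
ee_pos: [0.518, -0.2065, 0.0839]
tcp_rot: [-160.2, 89.9, -162.7]
wrist_force: [-1.9, 0.7, 10.8]
opening: 0.0112
```

Request:
play_rows --rows '[[[0,0,0],0,1.6],[[0,0,0],0,2.4],[[0,0,0],0,3.2],[[0,0,0],0,4],[[0,0,0],0,4],[[0,0,0],0,4]]'

```text
time: 7.58
ee_pos: [0.5187, -0.2064, 0.0825]
tcp_rot: [168.6, 90.0, 166.1]
wrist_force: [-0.3, -0.7, 0.2]
opening: 0.0401
```

```bash
python3 wl.py w8; python3 ck.py c8; python3 rel.py c8
python3 - <<'E'
import cv2
a=cv2.imread("pics/c8scene.png")[120:340,60:280];b=cv2.imread("pics/c8side.png")[20:220,230:430]
cv2.imwrite("pics/c8.png",cv2.hconcat([cv2.resize(a,(400,400),interpolation=2),cv2.resize(b,(400,400),interpolation=2)]))
E
```

```text
7.5833 [ 0.5187 -0.2064  0.0825] [168.59  89.96 166.09] [-0.35 -0.68  0.16] 0.040114301197838625
7.6333 [ 0.5188 -0.2065  0.0826] [169.96  89.98 167.45] [ 0.36 -0.4   0.26] 0.039870260495214714
side 701 [ 0.5038 -0.2238  0.0112] [ 0.5242 -0.1717  0.1268]
normal [-0.992  0.122  0.04 ] [0.928 0.29  0.124]
scene 844 [ 0.5135 -0.2279  0.0329] [ 0.5286 -0.1875  0.1268]
normal [ 1.    -0.007 -0.017] [0.8   0.34  0.076]
strip 631 x -0.7 slope y,z [0.001 0.003] lo [ -3.2 -21.7  36.6] hi [  1.7  16.8 126.2]
jawfront 549 x 13.5 slope y,z [ 0.002 -0.029] lo [ 11.  -40.8  10.3] hi [15.6 36.8 29.8]
jawtop 165 x 8.2 slope y,z [0.013 0.446] lo [  4.6 -41.4  31.8] hi [11.1 36.2 36.3]
gatefront 95 x -12.9 slope y,z [0.005 0.035] lo [-15.7 -31.7  38.3] hi [-10.   28.6  58.7]
gatetop 52 x -14.5 slope y,z [-0.011 -0.447] lo [-17.1 -33.2  62.8] hi [-11.3  29.8  67.6]
```

View pics/c8.png

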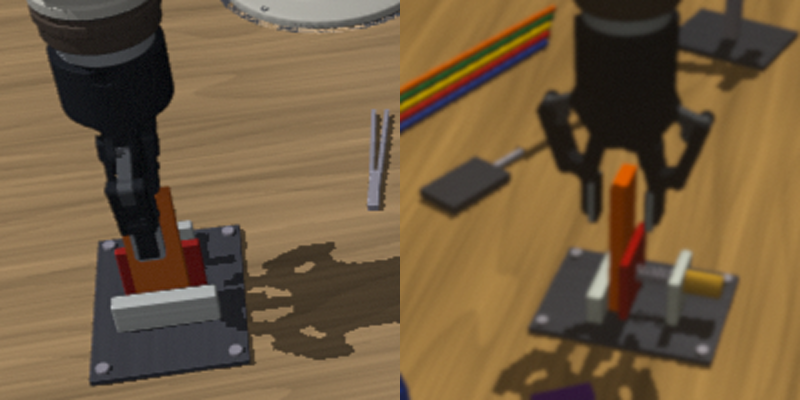

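View pics/w8.png

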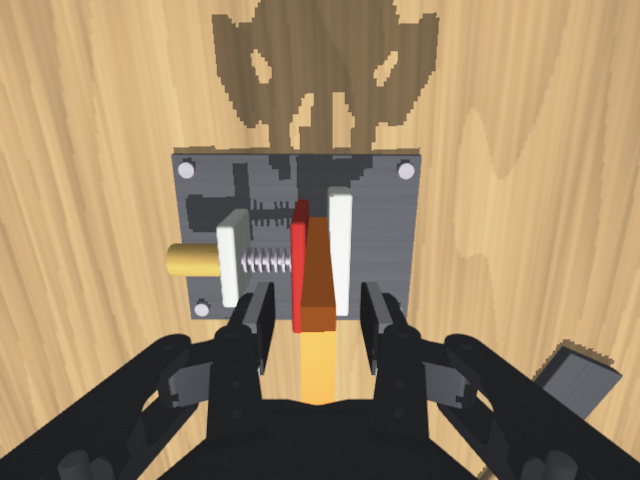

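The strip is released and stands flat between the gate (299,265) and jaw (340,250), with the pads clear on both sides. I'll retreat straight up.

Request:
play_rows --rows '[[[-1,0,0],0,4],[[-3,0,0],0,4],[[-6,0,0],0,4],[[-9,0,0],0,4],[[-12,0,0],0,4],[[-13,0,0],0,4],[[-13,0,0],0,4],[[-13,0,0],0,4]]'

```text
time: 8.4
ee_pos: [0.5191, -0.2066, 0.2128]
tcp_rot: [-20.7, 90.0, -23.2]
wrist_force: [-0.4, -0.6, -0.9]
opening: 0.0398
```

```bash
python3 ck.py c9; python3 rel.py c9
python3 - <<'E'
from h import *
from workcell import bot
for f in("scene0","c9scene"):
    p=cv2.imread(f"pics/{f}.png");W=world(bot.camera_model("scene"),np.load(f"pics/{f}.npy"))
    hsv=cv2.cvtColor(p,cv2.COLOR_BGR2HSV);h,s=hsv[...,0],hsv[...,1]
    M=(h>45)&(h<90)&(s>150)&(W[...,2]>.05)&(abs(W[...,1]-.24)<.05)&(abs(W[...,0]-.5)<.05)
    print('green',W[M].mean(0).round(4))
E
```

```text
8.4 [ 0.5191 -0.2066  0.2128] [-20.68  89.96 -23.18] [-0.43 -0.59 -0.94] 0.03975160384864366
side 742 [ 0.504  -0.2254  0.0104] [ 0.5242 -0.1713  0.1268]
normal [-0.993  0.103  0.051] [0.963 0.312 0.133]
scene 1681 [ 0.5142 -0.2274  0.0356] [ 0.528  -0.1877  0.1272]
normal [ 0.999 -0.03   0.016] [1.169 0.479 0.102]
strip 1370 x -0.7 slope y,z [ 0.003 -0.005] lo [ -3.2 -21.   37.8] hi [  1.5  16.4 127. ]
jawfront 542 x 13.5 slope y,z [ 0.003 -0.052] lo [ 10.9 -41.   10.5] hi [15.7 36.6 29.9]
jawtop 183 x 7.7 slope y,z [ 0.    -0.106] lo [  4.8 -41.3  32.1] hi [10.5 37.3 36.3]
gatefront 109 x -12.3 slope y,z [0.006 0.034] lo [-15.1 -31.4  37.7] hi [-10.1  28.6  61.1]
gatetop 53 x -14.2 slope y,z [ 0.003 -0.112] lo [-17.  -33.4  62.5] hi [-11.9  29.8  68.4]
green [0.5041 0.2381 0.096 ]
green [0.5041 0.2383 0.0958]
```

View pics/c9scene.png

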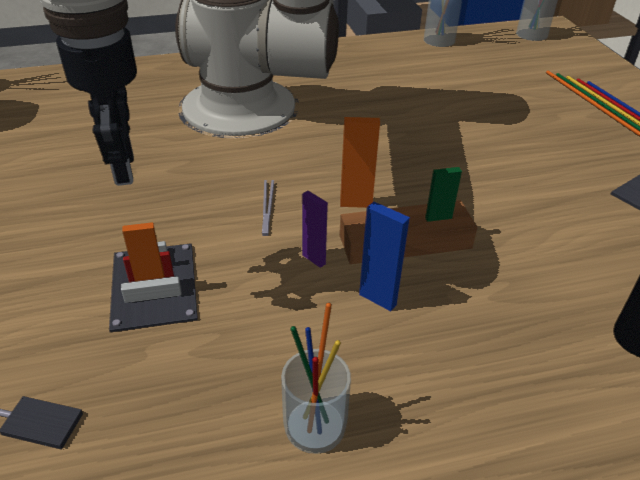

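View pics/c9side.png

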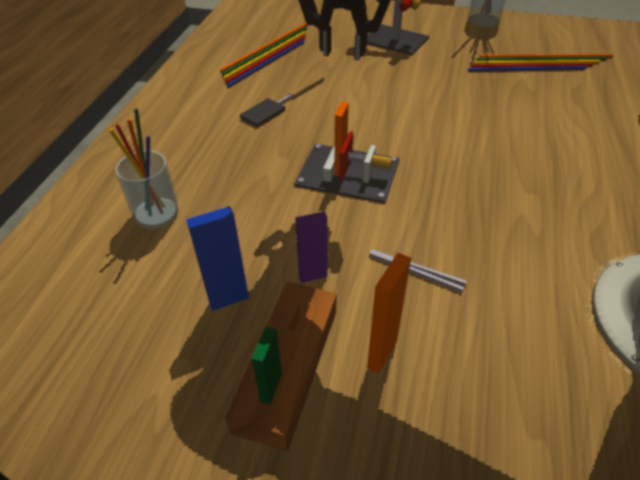

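The strip stands upright in the clamp, with its front face at the jaw (-0.2 mm), its top at about 126–127 mm and the gate open about 9 mm. The green strip is unmoved and the gripper is clear, so I'm handing in.

```bash
python3 -c "
from workcell import bot
print(bot.job_done())"
```

```text
the job is handed in; nothing more can be done
None
```

I took the small orange strip out of the rack and clamped it upright in the bench clamp. The job was handed in at about 8.5 s; no verdict is reported.

I used the strip to push the gate back about 11–12 mm with its bottom about 45 mm up, clear of the 34 mm jaw. I then lowered it until it pressed on the base plate with about 11 N, eased it against the jaw and let go.

**Last checks, from the camera images:**

| Check | Measured |
|---|---|
| Strip face to jaw's inner face | 0.2 mm |
| Gate opening | about 9 mm |
| Strip top | about 126–127 mm, as expected when seated on the plate |
| Off mid-jaw sideways | within about 1 mm |
| Tilt and squareness | under 1° by the scene camera's plane fit |
| Green strip | moved under 0.5 mm |
| Gripper | raised clear, touching nothing |

**Disagreements:** None of the checks failed. The scene and side cameras differed by 2–3 mm on absolute positions. The side camera's face fits were also unreliable, because its mask mixed in neighbouring surfaces. I therefore relied on positions relative to the jaw in the scene camera.

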